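# Check a spice jar on the press-to-light inspection lamp

### The arm

A 6-joint arm with a two-finger parallel gripper is mounted at the origin on a cart in front of the work surface, level with it; the furniture and walls round the work are solid. World frame = base frame: x ahead of the robot, y to its left, z up, the work surface at z = 0. Lengths are in m, angles in rad, forces in N, time in s.
With the tool pointing down it reaches from about 0.35 to 0.85 m from the base axis. Payload 8.1 kg.
Tool frame: the origin (TCP) lies at the very end of the fingers, on their centre line; the grasp point (between the pads) lies env.tcp_to_grasp behind it (env.tcp_to_grasp is the distance from the TCP to the grasp point, in m); z points along the fingers, y is the line along which they close (so a half turn about z gives the same grasp; the last joint's range is limited). The gripper opens to 93 mm and grips with 3 to 60 N. Pads are 15 mm wide; open, the fingers measure 128 mm over their backs; the gripper's body (75 mm by 188 mm) begins 65 mm behind the grasp point.
Start: joints at [-1.416, 0.13, 1.488, -0, 1.523, -0.085], TCP at [0.143, -0.583, 0.197] pointing down, gripper open.
Joint ranges: [-2.96, 2.96], [-0.89, 2.26], [0.02, 2.5], [-1.34, 4.48], [0, 2.73], [-2.66, 2.66]. Speed limits (rad/s): [2.39, 2.39, 2.79, 3.14, 3.14, 3.14].

### API

Orientations are given as a rotation vector (axis times angle).
In Python, from plant import monitor, eyes, ticket, env gives the robot as it stands.
- The arm moves only by the shell command python3 -m creep 'ROWS' [FORCE]. ROWS is JSON, a list of rows, each an object of numbers: "tx", "ty", "tz": the shift along the tool's x, y, z in cm; "ax", "ay", "az": the turn, a rotation vector about the tool's x, y, z in rad; "jaw": the opening, from 0 (shut) to 1 (fully open). In form: [{"tx": .., "ty": .., "tz": .., "ax": .., "ay": .., "az": .., "jaw": ..}, ...]. A call has exactly 10 rows; each row is the pose to reach, as a shift and turn from the pose commanded when the call began, along the tool's axes at that moment; what a row does not reach only later rows make up. A row lasts 1/8 s, in which the tool goes at most 62.5 mm and 10.7 degrees, less where a joint would pass 70% of its speed; a pose out of reach is approached as far as the arm can. A call with a gripper value outside its range is refused whole. The fingers move at their own pace and stop on an object; FORCE is the grip in N (left out, the last holds). Time passes only in rows, so rows that repeat a pose let the fingers close, or fill a call up. It gives the time, the measured TCP pose, the force, the opening and the grip force at its end, in the units of the state.
- monitor.sense(): the state, without advancing time (a new reading comes with each control period).
- eyes.capture(name): name is "scene" or "top" or "wrist"; returns a dict with "frame" (384x512x3 uint8, red, green, blue), "depth" (384x512 float32, m along the optical axis (not along the pixel's ray), 0 where there is no reading), "camera_matrix" (3x3 intrinsics, pixels), "R" (3x3) and "t" (3): a world point X has camera coordinates R X + t; the wrist camera has in their place "tool_from_camera" (4x4, takes a point from camera to tool coordinates, whose origin is the TCP and whose axes are the flange's). Camera axes: x right, y down, z forward; pixel columns grow to the right and rows downward; lengths in m; the calibration is good to about 2 mm. A picture is of the moment at which its call begins: read the wrist's pose just before it.
- ticket.close_job(): hands the job in; it is judged then, once.
The state is a dict: "time_s": time; "joints": joint angles; "qvel": joint speeds; "joint_torque": joint torques, N m; "ee_pos": TCP position; "eef_rot": TCP orientation; "contact_force": force on the tool from outside, world axes, zero at the start; "torque": the same for the moment, N m; "finger_gap": opening from 0.0 (shut) to 1.0 (fully open); "finger_force": force on a finger pad.
Only numpy, scipy, OpenCV 4.12 (cv2) and the standard library are available. Lean on these libraries where they do the work, as an engineer would, in place of code of your own. Each camera call takes 0.05 s, during which the arm holds its last target. There are 200 camera calls.

### The job

Take the spice jar with the white cap from the group of three and stand it upright in the middle of the small raised lamp post of the inspection stand, then let go of it. Next press the stand's sprung lever by its red pad half-way down, so that the lever is level and its black pointer is in the green band, never right down to its stop, and keep it pressed there: your program finishes while the fingers still hold the lever down. Leave the other things on the worktop where they are.

Things in the scene. Friction and masses are not known exactly. Their poses are not given: they have to be found in the camera images.
- jar_white_cap: glass spice jar with a white cap (46 mm round, blue mark on top) and green leaf label; body 47 mm square with rounded corners, 98 mm tall; loose, about 0.15 kg. Origin at the centre of its underside, z up, x and y square to the body's flat sides.
- jar_tall_red_cap: spice jar with a red cap, 45 mm wide, 106 mm tall; must stay where it is. Origin at the centre of its underside.
- jar_short_red_cap: spice jar with a red cap, 47 mm wide, 97 mm tall; must stay where it is. Origin at the centre of its underside.
- lamp_stand: blue inspection stand, fixed to the worktop; place and yaw vary. Origin at the centre of its underside; x away from the robot at yaw 0, y left. Base 160 (x) x 270 (y) x 16 mm. Lamp post at x 0, y +75. Lever bracket, 100 high, at x +37 to +73, y -93 to -47; the lever runs from it along -x at y -70. Scale plate, 121 high, at x -40, y -124 to -98; its green band is centred 85 above the worktop.
- lamp_top (a point): centre of the flat round top of the dark lamp post (pale lens), 38 mm in diameter, 50 mm above the worktop; z up, axes as the stand's.
- lever (a joint): sprung steel lever, hinged at stand x +55, y -70, 85 mm above the worktop. Value in rad: 0 = at rest, tilted up 0.18 towards its red pad; 0.18 = half-way, level; 0.36 = down on its stop. Springs back when let go. Pressed down at the pad it takes about 2.5 N to start, 5 N at half-way and 8 N at the stop.
- lever_pad (a point): centre of the top of the lever's red pad (36 x 34 mm, 10 mm thick), 90 mm from the hinge. At rest it is 106 mm above the worktop, with the lever level 90 mm, on the stop 74 mm. Press it straight down with closed fingers.
- ramekin: white ramekin, 97 mm wide, 42 mm tall, bystander
- egg_cup: stoneware egg cup, 50 mm wide, 61 mm tall, bystander
- mug: smoked glass mug, 96 mm tall, bystander
- jar_clip: clip-top glass jar, 132 mm tall, bystander
There are look-alikes about, which are no part of the job. What is shaped like the jar_white_cap but pink, purple or turquoise is not meant.

How it is judged:
On the way, in this order (a step that is already met when the one before it is completed fails the run):
1. the white-capped jar stands upright on the lamp post, let go, with the lever still at rest (horizontal distance between jar_white_cap and lamp_top below 0.011 m and z of jar_white_cap in the frame of lamp_top between -0.003 and 0.005 m and angle between jar_white_cap's own z axis and vertical below 0.1 rad and contact force between each of the arm, the fingers and jar_white_cap below 0.1 N and value of joint lever below 0.05 rad), for 0.2 s.
2. the fingers hold the lever half-way down (value of joint lever between 0.1 and 0.26 rad and contact force between the fingers and lamp_stand above 1.5 N), for 0.3 s.
At the end, for the whole second after the job is handed in: The fingers hold the lever between 0.10 and 0.26 rad (level within about 0.08 rad), pushing with more than 1.5 N; the white-capped jar stands upright (within 0.1 rad), at rest and untouched on the lamp post, its centre within 11 mm of the post's (all of step 2 and horizontal distance between jar_white_cap and lamp_top below 0.011 m and z of jar_white_cap in the frame of lamp_top between -0.003 and 0.005 m and angle between jar_white_cap's own z axis and vertical below 0.1 rad and linear speed of jar_white_cap below 0.02 m/s and contact force between each of the fingers, the arm and jar_white_cap below 0.1 N); the arm keeps its last pose, push and grip.
It fails at once if the lever is pressed down to its stop (value of joint lever above 0.335 rad).
It fails at once if another thing on the worktop is moved by more than 30 mm (distance of any of jar_tall_red_cap, jar_short_red_cap, ramekin, egg_cup, mug, jar_clip from where it was at the start of the episode above 0.03 m).
It also fails if it takes over 54 s, if anything falls off the work surface, if the arm or the gripper's body presses on something with over 40 N, if the wrist force passes 120 N, or if a joint passes its speed limit or range.

## Working session

There is one attempt and no reset: what is moved stays moved. The work goes in short steps, Python scripts to look and compute and a shell command to move; the robot and the scene stay as the last step left them, time stands still between calls to the robot, and variables do not carry over. Pictures are saved under pics/ and viewed, at most 10 in all, crops included, and the job is handed in when it is done.

```bash
ls; mkdir -p pics; cat > h.py <<'E'
import numpy as np, cv2
from scipy.spatial.transform import Rotation as Ro
from plant import monitor, eyes, ticket, env
def world(c):
    "per-pixel world points from depth for fixed cams"
    d=c["depth"];K=np.array(c["camera_matrix"]);v,u=np.indices(d.shape)
    P=np.stack([(u-K[0,2])/K[0,0]*d,(v-K[1,2])/K[1,1]*d,d],-1)
    return (P-np.array(c["t"]).ravel())@np.array(c["R"])
E
python3 - <<'E'
from h import *
s=monitor.sense();print({k:np.round(v,3) for k,v in s.items()}, env.tcp_to_grasp)
for n in ("scene","top"):
    c=eyes.capture(n);np.save(f"pics/{n}.npy",c,allow_pickle=True)
    cv2.imwrite(f"pics/{n}0.png",cv2.resize(c["frame"][...,::-1],(768,576)))
    print(n,-np.array(c["R"]).T@np.array(c["t"]).ravel())
E
```

```text
pics
{'time_s': np.float64(0.0), 'joints': array([-1.416,  0.131,  1.489, -0.   ,  1.523, -0.085]), 'qvel': array([ 0.   , -0.001,  0.   , -0.   , -0.001, -0.001]), 'joint_torque': array([-0.0000e+00, -5.5985e+01, -4.9175e+01,  7.7000e-02,  3.5000e-02,
       -0.0000e+00]), 'ee_pos': array([ 0.142, -0.582,  0.196]), 'eef_rot': array([-3.117, -0.376,  0.   ]), 'contact_force': array([-0.512,  0.556,  0.772]), 'torque': array([-0.018,  0.008, -0.069]), 'finger_force': np.float64(0.0), 'finger_gap': np.float64(0.996)} 0.0188
scene [-0.72066     0.67138079  0.72316077]
top [0.35758232 0.02506685 1.49373864]
```

View pics/scene0.png

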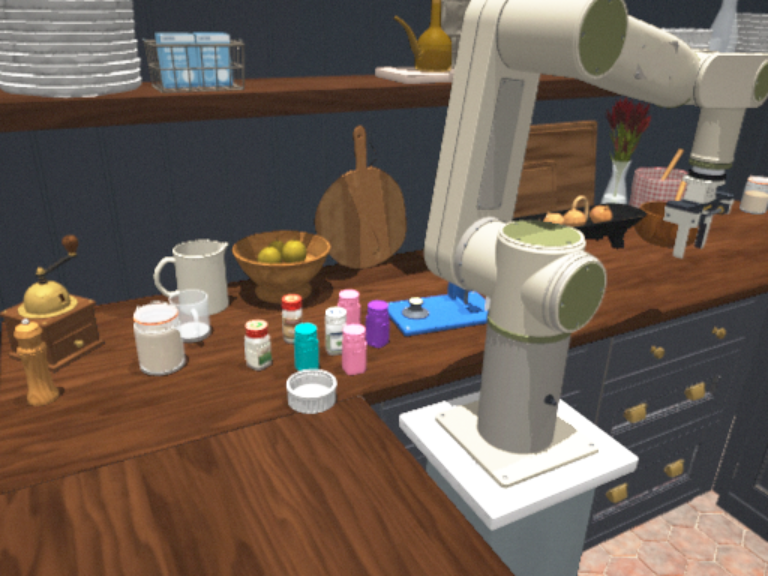

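View pics/top0.png

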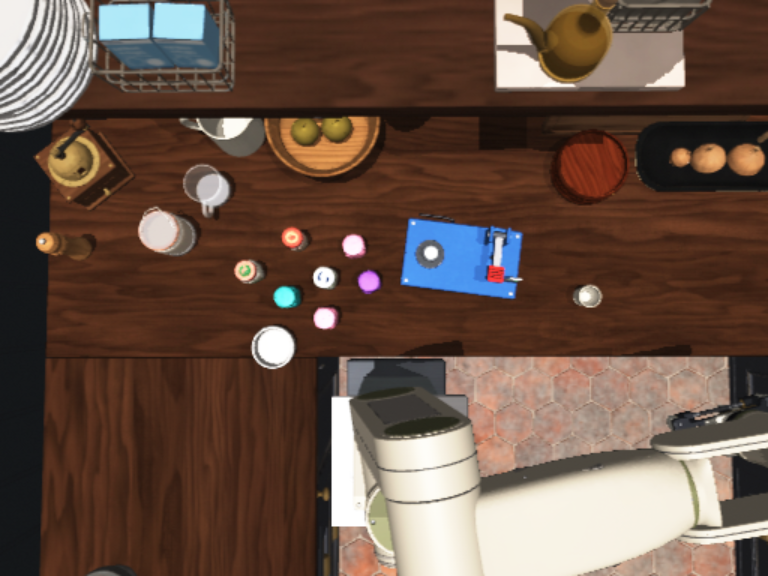

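The top view shows these candidates (768-px pixels): white cap with a blue mark (324,277), pink (353,245), pink (325,318), purple (369,281), turquoise (286,296), and red caps at (293,238) and (248,271). Only (324,277) has the white cap. The lamp post is at (431,253) and the red pad at (496,273). Next I'll enlarge the white one and measure.

```bash
cat > m.py <<'E'
from h import *
c=np.load("pics/top.npy",allow_pickle=True).item()
f=c["frame"];hsv=cv2.cvtColor(f,cv2.COLOR_RGB2HSV);W=world(c)
K=np.array(c["camera_matrix"]);R=np.array(c["R"]);t=np.array(c["t"]).ravel();C=-R.T@t
def ray(u,v,z):
    d=R.T@np.linalg.inv(K)@np.array([u,v,1]);return C+d*(z-C[2])/d[2]
# jar caps: pixels within 12 mm of the top of each thing
for n,(u,v) in dict(white=(216,185),pinkA=(235,163),pinkB=(217,212),purple=(246,187),turq=(191,197),redA=(195,158),redB=(165,181)).items():
    p=W[v-14:v+15,u-14:u+15].reshape(-1,3);z=np.percentile(p[:,2],98)
    q=p[p[:,2]>z-.008];lo,hi=q.min(0),q.max(0);r=cv2.minAreaRect((q[:,:2]*1000).astype(np.float32))
    print(n,len(q),np.round(z,3),np.round((lo+hi)/2,3),np.round(r[0],0),np.round(r[1],0))
# stand
m=cv2.inRange(hsv,(100,150,60),(120,255,255))>0;m&=(abs(W[...,2]-.016)<.008)
r=cv2.minAreaRect((W[m][:,:2]*1000).astype(np.float32));print("base",r)
def blob(lo,hi,box):
    k=cv2.inRange(hsv,lo,hi);x0,y0,x1,y1=box;b=np.zeros_like(k);b[y0:y1,x0:x1]=k[y0:y1,x0:x1];return b>0
u0,v0=287,169
p=W[v0-16:v0+17,u0-16:u0+17].reshape(-1,3);q=p[abs(p[:,2]-.05)<.006];rr=cv2.minEnclosingCircle((q[:,:2]*1000).astype(np.float32));print("lamp",len(q),rr,q.mean(0))
red=blob((0,150,90),(8,255,255),(315,170,345,195))
ys,xs=np.nonzero(red);print("pad px",xs.mean(),ys.mean(),xs.min(),xs.max(),ys.min(),ys.max(),"z",np.median(W[red][:,2]),"at",ray(xs.mean(),ys.mean(),.104))
x=[];cv2.imwrite("pics/crop.png",cv2.resize(f[140:230,150:360,::-1],None,fx=3.8,fy=3.8,interpolation=cv2.INTER_CUBIC))
E
python3 m.py
```

```text
white 133 0.102 [0.403 0.108 0.794] [395. 108.] [182.  43.]
pinkA 136 0.102 [0.438 0.076 0.794] [443.  62.] [182.  43.]
pinkB 140 0.101 [0.337 0.108 0.793] [337. 107.] [ 40. 165.]
purple 130 0.102 [0.398 0.058 0.794] [403.  50.] [94. 42.]
turq 139 0.101 [0.382 0.152 0.793] [382. 152.] [255.  43.]
redA 132 0.109 [0.447 0.142 0.797] [447. 138.] [287.  41.]
redB 134 0.1 [0.41  0.196 0.793] [413. 194.] [353.  42.]
base ((475.0286560058594, -146.06642150878906), (268.6484680175781, 159.52711486816406), 82.41735076904297)
lamp 91 ((484.9247741699219, -70.84278869628906), 19.27383804321289) [ 0.48508399 -0.07053388  0.0495181 ]
pad px 330.0689655172414 182.02298850574712 326 335 177 187 z 0.10553138131521414 at [ 0.43381267 -0.2105256   0.104     ]
```

View pics/crop.png

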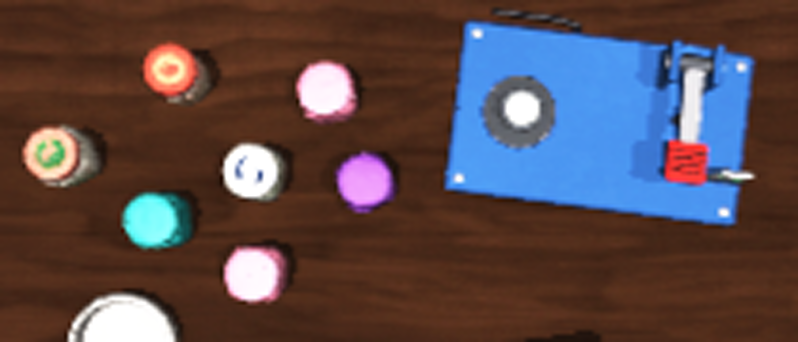

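Confirmed: the white cap with its blue mark is at crop (254,170), and it is the only white one. I'll fix the outliers from empty depth, then plan a wrist look.

```bash
sed -i 's/p\[:,2\],98/p[p[:,2]<.2][:,2],98/; s/q=p\[p\[:,2\]>z-.008\]/q=p[(p[:,2]>z-.008)\&(p[:,2]<.2)]/' m.py; python3 m.py
cat > go.py <<'E'
from h import *
import sys
# go.py x y z yaw_deg : shift in tool axes (cm) and turn to reach a tool-down pose with tool y (closing line) at given yaw
x,y,z,a=map(float,sys.argv[1:5]);s=monitor.sense();T=Ro.from_rotvec(s["eef_rot"]);M=T.as_matrix()
print("tool x",M[:,0].round(3),"y",M[:,1].round(3),"pos",s["ee_pos"].round(4))
d=M.T@(np.array([x,y,z])-s["ee_pos"])*100;a=np.radians(a);best=None
for k in (0,np.pi):
    Y=np.array([np.cos(a+k),np.sin(a+k),0]);Z=np.array([0,0,-1.]);G=Ro.from_matrix(np.c_[np.cross(Y,Z),Y,Z])
    print("shift cm",d.round(2),"turn",(T.inv()*G).as_rotvec().round(3))
E
python3 go.py 0.40 0.11 0.30 90
```

```text
white 135 0.101 [0.427 0.169 0.1  ] [427. 170.] [44. 43.]
pinkA 134 0.101 [0.499 0.105 0.1  ] [499. 105.] [44. 41.]
pinkB 137 0.101 [0.336 0.168 0.098] [336. 168.] [44. 40.]
purple 130 0.101 [0.419 0.07  0.1  ] [419.  70.] [40. 40.]
turq 136 0.101 [0.384 0.258 0.098] [384. 258.] [43. 43.]
redA 130 0.109 [0.515 0.239 0.107] [515. 239.] [40. 41.]
redB 133 0.1 [0.443 0.345 0.098] [442. 345.] [42. 43.]
base ((475.0286560058594, -146.06642150878906), (268.6484680175781, 159.52711486816406), 82.41735076904297)
lamp 91 ((484.9247741699219, -70.84278869628906), 19.27383804321289) [ 0.48508399 -0.07053388  0.0495181 ]
pad px 330.0689655172414 182.02298850574712 326 335 177 187 z 0.10553138131521414 at [ 0.43381267 -0.2105256   0.104     ]
tool x [0.971 0.238 0.   ] y [ 0.238 -0.971 -0.002] pos [ 0.1425 -0.5823  0.1964]
shift cm [ 41.46 -61.15 -10.25] turn [-0.000e+00 -2.000e-03 -2.902e+00]
shift cm [ 41.46 -61.15 -10.25] turn [-0.002  0.     0.24 ]
```

```bash
python3 -m creep '[{"tx":3.9,"ty":-3,"tz":-4,"az":0,"jaw":1},{"tx":8,"ty":-6,"tz":-8,"az":0.03,"jaw":1},{"tx":12,"ty":-9.5,"tz":-12,"az":0.06,"jaw":1},{"tx":16,"ty":-13,"tz":-12,"az":0.1,"jaw":1},{"tx":20,"ty":-17,"tz":-12,"az":0.14,"jaw":1},{"tx":25,"ty":-20,"tz":-12,"az":0.18,"jaw":1},{"tx":30,"ty":-23.5,"tz":-12,"az":0.2,"jaw":1},{"tx":35,"ty":-27,"tz":-12,"az":0.22,"jaw":1},{"tx":39,"ty":-30,"tz":-12,"az":0.24,"jaw":1},{"tx":40,"ty":-35,"tz":-12,"az":0.24,"jaw":1}]' 20; python3 go.py .39 .16 .30 -90; python3 -c "
from h import *
print(eyes.capture('wrist')['tool_from_camera'])"
```

```text
tool x [0.971 0.238 0.   ] y [ 0.238 -0.971 -0.002] pos [ 0.1425 -0.5823  0.1964]
shift cm [ 41.68 -66.24 -10.25] turn [-0.002  0.     0.24 ]
shift cm [ 41.68 -66.24 -10.25] turn [-0.000e+00 -2.000e-03 -2.902e+00]
[[-9.10575144e-04 -9.54451576e-01 -2.98364474e-01  8.31465089e-02]
 [ 9.99999509e-01 -9.85563702e-04  1.00877060e-04 -7.94489901e-04]
 [-3.90339465e-04 -2.98364236e-01  9.54452005e-01 -1.88178625e-01]
 [ 0.00000000e+00  0.00000000e+00  0.00000000e+00  1.00000000e+00]]$[0]: bad value
```

```bash
python3 -m creep '[{"tx":3.9,"ty":-3,"tz":-4,"ax":0,"ay":0,"az":0,"jaw":1},{"tx":8,"ty":-6,"tz":-8,"ax":0,"ay":0,"az":0.03,"jaw":1},{"tx":12,"ty":-9.5,"tz":-12,"ax":0,"ay":0,"az":0.06,"jaw":1},{"tx":16,"ty":-13,"tz":-12,"ax":0,"ay":0,"az":0.1,"jaw":1},{"tx":20,"ty":-17,"tz":-12,"ax":0,"ay":0,"az":0.14,"jaw":1},{"tx":25,"ty":-20,"tz":-12,"ax":0,"ay":0,"az":0.18,"jaw":1},{"tx":30,"ty":-23.5,"tz":-12,"ax":0,"ay":0,"az":0.2,"jaw":1},{"tx":35,"ty":-27,"tz":-12,"ax":0,"ay":0,"az":0.22,"jaw":1},{"tx":39,"ty":-30,"tz":-12,"ax":0,"ay":0,"az":0.24,"jaw":1},{"tx":40,"ty":-35,"tz":-12,"ax":0,"ay":0,"az":0.24,"jaw":1}]' 20; python3 go.py .39 .16 .30 -90
```

```text
time_s: 1.4
ee_pos: [0.4489, -0.1461, 0.3161]
eef_rot: [-3.141, -0.001, 0.003]
contact_force: [-0.0, 0.4, -0.1]
finger_gap: 0.996
finger_force: 0.0
tool x [ 1.     0.    -0.002] y [ 0.    -1.    -0.001] pos [ 0.4489 -0.1461  0.3161]
shift cm [ -5.88 -30.61   1.65] turn [-0.001  0.002  0.   ]
shift cm [ -5.88 -30.61   1.65] turn [-3.000e-03 -2.000e-03 -3.141e+00]
```

```bash
python3 -m creep '[{"tx":0,"ty":-5,"tz":0,"ax":0,"ay":0,"az":0,"jaw":1},{"tx":0,"ty":-10,"tz":0,"ax":0,"ay":0,"az":0,"jaw":1},{"tx":0,"ty":-15,"tz":0,"ax":0,"ay":0,"az":0,"jaw":1},{"tx":0,"ty":-20,"tz":0,"ax":0,"ay":0,"az":0,"jaw":1},{"tx":0,"ty":-25,"tz":0,"ax":0,"ay":0,"az":0,"jaw":1},{"tx":0,"ty":-29,"tz":0,"ax":0,"ay":0,"az":0,"jaw":1},{"tx":0,"ty":-31,"tz":0,"ax":0,"ay":0,"az":0,"jaw":1},{"tx":0,"ty":-31.5,"tz":0,"ax":0,"ay":0,"az":0,"jaw":1},{"tx":0,"ty":-31.5,"tz":0,"ax":0,"ay":0,"az":0,"jaw":1},{"tx":0,"ty":-31.5,"tz":0,"ax":0,"ay":0,"az":0,"jaw":1}]'
cat > w.py <<'E'
from h import *
def wrist():
    s=monitor.sense();c=eyes.capture("wrist");d=c["depth"];K=np.array(c["camera_matrix"]);A=np.array(c["tool_from_camera"])
    v,u=np.indices(d.shape);P=np.stack([(u-K[0,2])/K[0,0]*d,(v-K[1,2])/K[1,1]*d,d],-1)
    M=Ro.from_rotvec(s["eef_rot"]).as_matrix()
    W=(P@A[:3,:3].T+A[:3,3])@M.T+s["ee_pos"];W[d==0]=np.nan
    return c,W,s
E
python3 - <<'E'
from w import *
c,W,s=wrist();np.save("pics/w1.npy",dict(c=c,W=W),allow_pickle=True)
z=W[...,2];near=np.hypot(W[...,0]-.427,W[...,1]-.169)<.045
for a,b in ((.09,.105),(.06,.07),(.04,.06),(.02,.04)):
    q=W[near&(z>a)&(z<b)]
    if len(q)>10:
        print(a,b,len(q),((q.min(0)+q.max(0))/2).round(4),(q.max(0)-q.min(0)).round(3),cv2.minAreaRect((q[:,:2]*1000).astype(np.float32)))
cv2.imwrite("pics/w1.png",cv2.resize(c["frame"][...,::-1],(768,576)))
E
```

```text
time_s: 2.65
ee_pos: [0.4482, 0.1663, 0.3173]
eef_rot: [3.141, -0.002, 0.0]
contact_force: [0.8, -0.7, 0.8]
finger_gap: 1.0
finger_force: 0.0
0.09 0.105 855 [0.425  0.1697 0.0962] [0.045 0.043 0.012] ((424.9855651855469, 169.69036865234375), (42.5167236328125, 44.917381286621094), 89.8210220336914)
0.06 0.07 62 [0.4329 0.1701 0.0651] [0.033 0.048 0.01 ] ((437.0164794921875, 173.359375), (27.723819732666016, 51.290367126464844), 16.155397415161133)
0.04 0.06 78 [0.4424 0.1682 0.05  ] [0.015 0.044 0.02 ] ((443.211669921875, 167.5237274169922), (44.05957794189453, 11.264786720275879), 83.2016830444336)
0.02 0.04 55 [0.4452 0.1693 0.0296] [0.009 0.041 0.019] ((445.72564697265625, 169.46734619140625), (8.712678909301758, 41.22138214111328), 2.0628509521484375)
```

View pics/w1.png

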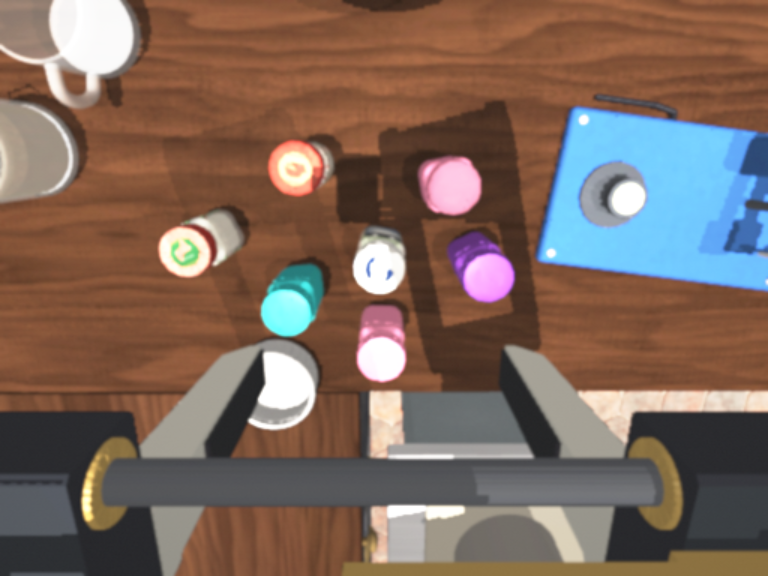

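Wrist view: the white-capped jar is at (379,262), with its rear body face just visible at (383,235). I'll fit the direction of that face.

```bash
python3 - <<'E'
from h import *
D=np.load("pics/w1.npy",allow_pickle=True).item();W=D["W"];z=W[...,2]
near=(abs(W[...,1]-.169)<.03)&(W[...,0]>.425)&(W[...,0]<.47)
for a,b in ((.01,.03),(.02,.05),(.03,.06),(.05,.075)):
    q=W[near&(z>a)&(z<b)]
    for lo in np.arange(.145,.195,.006):
        r=q[(q[:,1]>lo)&(q[:,1]<lo+.006)]
        print(f"{lo:.3f}:{len(r)}:{r[:,0].max()*1000:.0f}" if len(r) else "-",end=" ")
    print()
c=D["c"];cv2.imwrite("pics/w1c.png",cv2.resize(c["frame"][140:200,225:285,::-1],None,fx=9,fy=9,interpolation=cv2.INTER_CUBIC))
E
```

```text
0.145:3:443 0.151:6:447 0.157:6:447 0.163:5:448 0.169:6:450 0.175:8:450 0.181:6:449 0.187:3:443 - 
0.145:6:444 0.151:15:447 0.157:13:447 0.163:12:449 0.169:13:449 0.175:12:450 0.181:10:449 0.187:6:444 - 
0.145:8:444 0.151:15:447 0.157:16:447 0.163:17:449 0.169:16:449 0.175:15:450 0.181:12:449 0.187:6:444 - 
0.145:26:443 0.151:22:446 0.157:19:447 0.163:16:449 0.169:21:449 0.175:24:450 0.181:26:449 0.187:13:443 -
```

View pics/w1c.png

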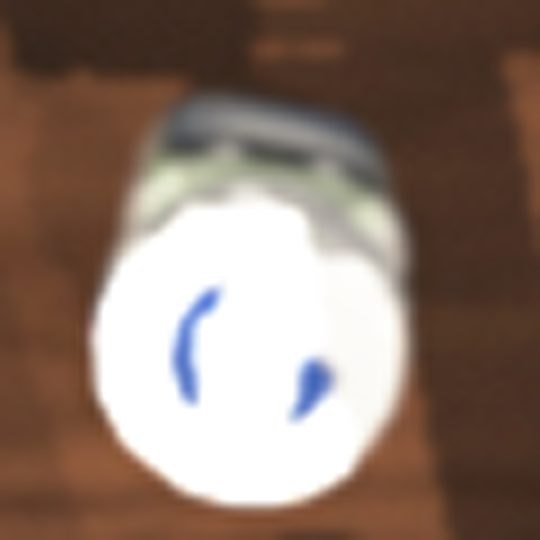

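```bash
python3 -m creep '[{"tx":-1,"ty":-0.2,"tz":3,"ax":0,"ay":0,"az":0.06,"jaw":0.8},{"tx":-2.25,"ty":-0.3,"tz":7,"ax":0,"ay":0,"az":0.113,"jaw":0.8},{"tx":-2.25,"ty":-0.3,"tz":11,"ax":0,"ay":0,"az":0.113,"jaw":0.8},{"tx":-2.25,"ty":-0.3,"tz":15,"ax":0,"ay":0,"az":0.113,"jaw":0.8},{"tx":-2.25,"ty":-0.3,"tz":15,"ax":0,"ay":0,"az":0.113,"jaw":0.8},{"tx":-2.25,"ty":-0.3,"tz":18,"ax":0,"ay":0,"az":0.113,"jaw":0.8},{"tx":-2.25,"ty":-0.3,"tz":21,"ax":0,"ay":0,"az":0.113,"jaw":0.8},{"tx":-2.25,"ty":-0.3,"tz":24,"ax":0,"ay":0,"az":0.113,"jaw":0.8},{"tx":-2.25,"ty":-0.3,"tz":26.5,"ax":0,"ay":0,"az":0.113,"jaw":0.8},{"tx":-2.25,"ty":-0.3,"tz":28.1,"ax":0,"ay":0,"az":0.113,"jaw":0.8}]' 20; python3 go.py .4255 .1695 .036 -96.5
```

```text
time_s: 3.95
ee_pos: [0.4267, 0.1701, 0.0372]
eef_rot: [-3.136, 0.179, -0.002]
contact_force: [0.2, 0.4, -0.0]
finger_gap: 0.801
finger_force: 0.0
tool x [ 0.994 -0.114  0.001] y [-0.114 -0.994 -0.001] pos [0.4267 0.1701 0.0372]
shift cm [-0.11  0.07  0.12] turn [-0.001 -0.001 -0.   ]
shift cm [-0.11  0.07  0.12] turn [-2.000e-03  1.000e-03  3.141e+00]
```

Good: no contact and centred. Close, then lift.

```bash
python3 -m creep '[{"tx":0,"ty":0,"tz":0,"ax":0,"ay":0,"az":0,"jaw":0.6},{"tx":0,"ty":0,"tz":0,"ax":0,"ay":0,"az":0,"jaw":0.45},{"tx":0,"ty":0,"tz":0,"ax":0,"ay":0,"az":0,"jaw":0.3},{"tx":0,"ty":0,"tz":0,"ax":0,"ay":0,"az":0,"jaw":0.3},{"tx":0,"ty":0,"tz":0,"ax":0,"ay":0,"az":0,"jaw":0.3},{"tx":0,"ty":0,"tz":0,"ax":0,"ay":0,"az":0,"jaw":0.3},{"tx":0,"ty":0,"tz":-1,"ax":0,"ay":0,"az":0,"jaw":0.3},{"tx":0,"ty":0,"tz":-3,"ax":0,"ay":0,"az":0,"jaw":0.3},{"tx":0,"ty":0,"tz":-6,"ax":0,"ay":0,"az":0,"jaw":0.3},{"tx":0,"ty":0,"tz":-8,"ax":0,"ay":0,"az":0,"jaw":0.3}]' 20
```

```text
time_s: 5.2
ee_pos: [0.4257, 0.1703, 0.118]
eef_rot: [-3.136, 0.178, -0.001]
contact_force: [0.4, -0.1, -2.2]
finger_gap: 0.494
finger_force: 19.8
```

```bash
python3 -m creep '[{"tx":0,"ty":0,"tz":-4,"ax":0,"ay":0,"az":0,"jaw":0.3},{"tx":0,"ty":0,"tz":-8,"ax":0,"ay":0,"az":0,"jaw":0.3},{"tx":1,"ty":3,"tz":-9.2,"ax":0,"ay":0,"az":0,"jaw":0.3},{"tx":2.5,"ty":7,"tz":-9.2,"ax":0,"ay":0,"az":0,"jaw":0.3},{"tx":4,"ty":11,"tz":-9.2,"ax":0,"ay":0,"az":0,"jaw":0.3},{"tx":5.5,"ty":15,"tz":-9.2,"ax":0,"ay":0,"az":0,"jaw":0.3},{"tx":7,"ty":19,"tz":-9.2,"ax":0,"ay":0,"az":0,"jaw":0.3},{"tx":8,"ty":22,"tz":-9.2,"ax":0,"ay":0,"az":0,"jaw":0.3},{"tx":8.6,"ty":23.3,"tz":-9.2,"ax":0,"ay":0,"az":0,"jaw":0.3},{"tx":8.6,"ty":23.3,"tz":-9.2,"ax":0,"ay":0,"az":0,"jaw":0.3}]'
python3 - <<'E'
from w import *
c,W,s=wrist();M=Ro.from_rotvec(s["eef_rot"]).as_matrix();T=(W-s["ee_pos"])@M  # tool coords
print(s["ee_pos"])
m=(abs(T[...,1])<.035)&(abs(T[...,0])<.04)&(T[...,2]>-.075)&(T[...,2]<.05)
sat=cv2.cvtColor(c["frame"],cv2.COLOR_RGB2HSV)
for a in np.arange(-.075,.05,.01):
    q=T[m&(T[...,2]>=a)&(T[...,2]<a+.01)]
    if len(q)>15: print(a.round(3),len(q),(q.min(0)*1000).round(1),(q.max(0)*1000).round(1))
# lamp again
z=W[...,2];k=(abs(z-.05)<.006)&(np.hypot(W[...,0]-.485,W[...,1]+.071)<.03);q=W[k]
print("lamp",len(q),(q.min(0)).round(4),q.max(0).round(4))
cv2.imwrite("pics/w2.png",cv2.resize(c["frame"][...,::-1],(768,576)))
E
```

```text
time_s: 6.45
ee_pos: [0.4845, -0.0712, 0.2083]
eef_rot: [-3.136, 0.18, 0.001]
contact_force: [-0.6, -0.1, -1.0]
finger_gap: 0.495
finger_force: 19.8
[ 0.48452526 -0.07120052  0.20827067]
-0.075 942 [ -8.5 -34.9 -75. ] [  9.6  34.9 -65. ]
-0.065 6308 [-14.4 -34.9 -65. ] [ 21.7  35.  -55. ]
-0.055 1402 [ -2.2 -34.9 -55. ] [ 22.1  34.9 -45. ]
-0.045 859 [  3.6 -34.9 -45. ] [ 22.3  34.9 -35. ]
-0.035 1199 [  1.9 -34.9 -35. ] [ 21.7  35.  -25. ]
-0.025 561 [  3.1 -32.8 -25. ] [ 22.7  29.7 -15. ]
-0.015 326 [  8.8 -21.9 -14.9] [22.8 22.9 -5. ]
-0.005 292 [  8.6 -21.8  -5. ] [22.6 23.1  5. ]
0.005 242 [  9.6 -21.3   5.1] [22.6 22.8 14.9]
0.015 179 [  8.8 -22.   15. ] [22.5 23.2 24.9]
0.025 141 [  8.3 -21.1  25.2] [21.7 23.6 35. ]
lamp 746 [ 0.4681 -0.0903  0.0471] [ 0.5014 -0.0522  0.0535]
```

View pics/w2.png

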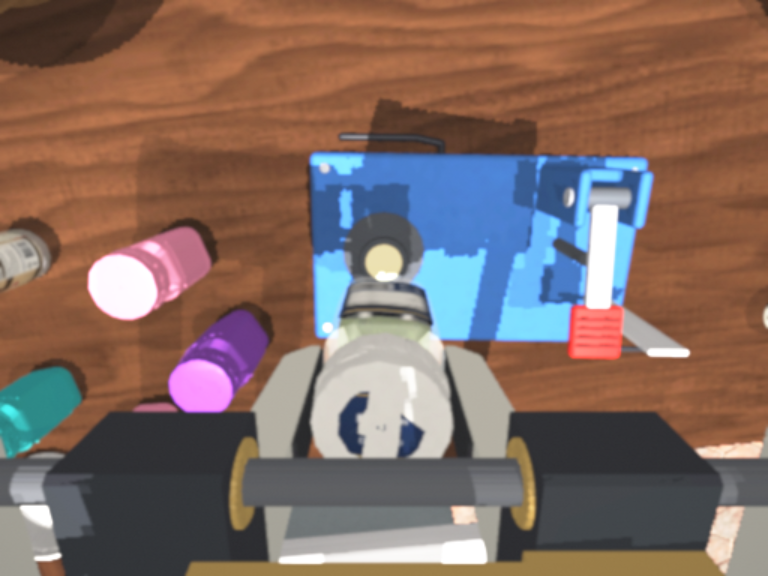

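Jar held vertical at (384,340), and the lamp lens at (384,262) is straight ahead. The jar's front face is at tool x +22.6 mm, so its centre is about 1 mm behind the TCP. The lamp agrees between the two views to 2 mm. Lower to just above the post.

```bash
python3 -m creep '[{"tx":0,"ty":0,"tz":2,"ax":0,"ay":0,"az":0,"jaw":0.3},{"tx":0,"ty":0,"tz":4.5,"ax":0,"ay":0,"az":0,"jaw":0.3},{"tx":0,"ty":0,"tz":7,"ax":0,"ay":0,"az":0,"jaw":0.3},{"tx":0,"ty":0,"tz":9,"ax":0,"ay":0,"az":0,"jaw":0.3},{"tx":0,"ty":0,"tz":10.5,"ax":0,"ay":0,"az":0,"jaw":0.3},{"tx":0,"ty":0,"tz":11.2,"ax":0,"ay":0,"az":0,"jaw":0.3},{"tx":0,"ty":0,"tz":11.6,"ax":0,"ay":0,"az":0,"jaw":0.3},{"tx":0,"ty":0,"tz":11.8,"ax":0,"ay":0,"az":0,"jaw":0.3},{"tx":0,"ty":0,"tz":11.8,"ax":0,"ay":0,"az":0,"jaw":0.3},{"tx":0,"ty":0,"tz":11.8,"ax":0,"ay":0,"az":0,"jaw":0.3}]'
python3 go.py .4845 -.071 .0872 -96.5
```

```text
time_s: 7.75
ee_pos: [0.485, -0.0712, 0.0908]
eef_rot: [3.136, -0.178, 0.001]
contact_force: [0.3, -0.2, -1.6]
finger_gap: 0.496
finger_force: 19.8
tool x [ 0.994 -0.113  0.001] y [-0.113 -0.994  0.   ] pos [ 0.485  -0.0712  0.0908]
shift cm [-0.05 -0.01  0.36] turn [ 0.    -0.001  0.   ]
shift cm [-0.05 -0.01  0.36] turn [ 1.000e-03  0.000e+00 -3.141e+00]
```

```bash
python3 -m creep '[{"tx":0,"ty":0,"tz":0.05,"ax":0,"ay":0,"az":0,"jaw":0.3},{"tx":0,"ty":0,"tz":0.1,"ax":0,"ay":0,"az":0,"jaw":0.3},{"tx":0,"ty":0,"tz":0.15,"ax":0,"ay":0,"az":0,"jaw":0.3},{"tx":0,"ty":0,"tz":0.2,"ax":0,"ay":0,"az":0,"jaw":0.3},{"tx":0,"ty":0,"tz":0.25,"ax":0,"ay":0,"az":0,"jaw":0.3},{"tx":0,"ty":0,"tz":0.3,"ax":0,"ay":0,"az":0,"jaw":0.3},{"tx":0,"ty":0,"tz":0.33,"ax":0,"ay":0,"az":0,"jaw":0.3},{"tx":0,"ty":0,"tz":0.36,"ax":0,"ay":0,"az":0,"jaw":0.3},{"tx":0,"ty":0,"tz":0.36,"ax":0,"ay":0,"az":0,"jaw":0.3},{"tx":0,"ty":0,"tz":0.36,"ax":0,"ay":0,"az":0,"jaw":0.3}]'
```

```text
time_s: 9.0
ee_pos: [0.4851, -0.0713, 0.0873]
eef_rot: [3.136, -0.178, 0.002]
contact_force: [-0.5, -0.9, 5.7]
finger_gap: 0.494
finger_force: 19.9
```

In contact (+5.7 N up). Open gently, then wait.

```bash
python3 -m creep '[{"tx":0,"ty":0,"tz":-0.03,"ax":0,"ay":0,"az":0,"jaw":0.5},{"tx":0,"ty":0,"tz":-0.03,"ax":0,"ay":0,"az":0,"jaw":0.53},{"tx":0,"ty":0,"tz":-0.03,"ax":0,"ay":0,"az":0,"jaw":0.58},{"tx":0,"ty":0,"tz":-0.03,"ax":0,"ay":0,"az":0,"jaw":0.64},{"tx":0,"ty":0,"tz":-0.03,"ax":0,"ay":0,"az":0,"jaw":0.72},{"tx":0,"ty":0,"tz":-0.03,"ax":0,"ay":0,"az":0,"jaw":0.8},{"tx":0,"ty":0,"tz":-0.03,"ax":0,"ay":0,"az":0,"jaw":0.8},{"tx":0,"ty":0,"tz":-0.03,"ax":0,"ay":0,"az":0,"jaw":0.8},{"tx":0,"ty":0,"tz":-0.03,"ax":0,"ay":0,"az":0,"jaw":0.8},{"tx":0,"ty":0,"tz":-0.03,"ax":0,"ay":0,"az":0,"jaw":0.8}]'
python3 -m creep '[{"tx":0,"ty":0,"tz":-1,"ax":0,"ay":0,"az":0,"jaw":0.8},{"tx":0,"ty":0,"tz":-3,"ax":0,"ay":0,"az":0,"jaw":0.8},{"tx":0,"ty":0,"tz":-5,"ax":0,"ay":0,"az":0,"jaw":0.8},{"tx":0,"ty":0,"tz":-8,"ax":0,"ay":0,"az":0,"jaw":0.8},{"tx":0,"ty":0,"tz":-11,"ax":0,"ay":0,"az":0,"jaw":0.8},{"tx":0,"ty":0,"tz":-14,"ax":0,"ay":0,"az":0,"jaw":0.8},{"tx":0,"ty":0,"tz":-17,"ax":0,"ay":0,"az":0,"jaw":0.8},{"tx":0,"ty":0,"tz":-18,"ax":0,"ay":0,"az":0,"jaw":0.8},{"tx":0,"ty":0,"tz":-18,"ax":0,"ay":0,"az":0,"jaw":0.8},{"tx":0,"ty":0,"tz":-18,"ax":0,"ay":0,"az":0,"jaw":0.8}]'
python3 - <<'E'
from w import *
c,W,s=wrist();z=W[...,2];n=np.hypot(W[...,0]-.485,W[...,1]+.071)<.04
for a,b in ((.142,.155),(.06,.12)):
    q=W[n&(z>a)&(z<b)];print(len(q),((q.min(0)+q.max(0))/2).round(4),(q.max(0)-q.min(0)).round(3))
k=(abs(z-.05)<.005)&n;q=W[k];print("lamp",len(q),q.min(0).round(4),q.max(0).round(4))
k=(cv2.inRange(cv2.cvtColor(c["frame"],cv2.COLOR_RGB2HSV),(0,150,80),(8,255,255))>0)&(z>.085)&(z<.13)&(abs(W[...,1]+.21)<.05);q=W[k];print("pad",len(q),q.min(0).round(4),q.max(0).round(4),np.median(q,0).round(4))
t=eyes.capture("top");V=world(t);zz=V[...,2];q=V[(zz>.142)&(zz<.155)&(np.hypot(V[...,0]-.485,V[...,1]+.071)<.04)];print("top",len(q),((q.min(0)+q.max(0))/2).round(4) if len(q) else "")
cv2.imwrite("pics/w3.png",cv2.resize(c["frame"][...,::-1],(768,576)))
E
python3 go.py .4324 -.211 .20 -7.6
```

```text
time_s: 10.25
ee_pos: [0.4846, -0.0711, 0.087]
eef_rot: [3.137, -0.178, -0.0]
contact_force: [-0.2, -0.0, -0.7]
finger_gap: 0.799
finger_force: 0.0
time_s: 11.5
ee_pos: [0.484, -0.0709, 0.2655]
eef_rot: [-3.136, 0.178, 0.003]
contact_force: [-0.7, -0.4, -0.7]
finger_gap: 0.799
finger_force: 0.0
1495 [ 0.4829 -0.0714  0.1469] [0.046 0.044 0.01 ]
332 [ 0.4971 -0.073   0.0915] [0.021 0.044 0.057]
lamp 6 [ 0.4941 -0.0944  0.0527] [ 0.5061 -0.0575  0.0547]
pad 285 [ 0.4129 -0.2266  0.1015] [ 0.4489 -0.1919  0.1108] [ 0.43   -0.2098  0.1071]
top 44 [ 0.472  -0.0692  0.1479]
tool x [ 0.994 -0.113 -0.002] y [-0.113 -0.994 -0.   ] pos [ 0.484  -0.0709  0.2655]
shift cm [-3.53 14.51  6.56] turn [-0.002  0.002 -1.551]
shift cm [-3.53 14.51  6.56] turn [0.002 0.002 1.59 ]
```

View pics/w3.png

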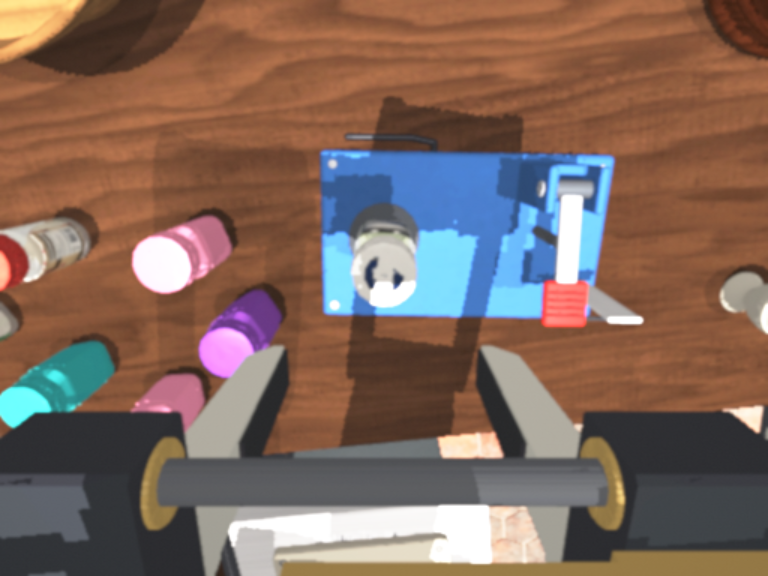

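Jar stands upright on the post at (384,265). Its cap centre, (0.483,-0.071), is within 2 mm of the lamp's. The red pad is at (565,303), about 107 mm high as expected. Move above the pad with the fingers shut.

```bash
python3 -m creep '[{"tx":-1,"ty":3,"tz":0,"ax":0,"ay":0,"az":0,"jaw":0.4},{"tx":-2,"ty":7,"tz":0,"ax":0,"ay":0,"az":0,"jaw":0},{"tx":-3,"ty":11,"tz":0,"ax":0,"ay":0,"az":0,"jaw":0},{"tx":-3.6,"ty":14.2,"tz":0,"ax":0,"ay":0,"az":0,"jaw":0},{"tx":-3.6,"ty":14.2,"tz":3,"ax":0,"ay":0,"az":0,"jaw":0},{"tx":-3.6,"ty":14.2,"tz":6,"ax":0,"ay":0,"az":0,"jaw":0},{"tx":-3.6,"ty":14.2,"tz":9,"ax":0,"ay":0,"az":0,"jaw":0},{"tx":-3.6,"ty":14.2,"tz":12,"ax":0,"ay":0,"az":0,"jaw":0},{"tx":-3.6,"ty":14.2,"tz":13.5,"ax":0,"ay":0,"az":0,"jaw":0},{"tx":-3.6,"ty":14.2,"tz":13.8,"ax":0,"ay":0,"az":0,"jaw":0}]' 20; python3 go.py .432 -.208 .090 -96.5
```

```text
time_s: 12.85
ee_pos: [0.4321, -0.2076, 0.1279]
eef_rot: [-3.135, 0.178, 0.003]
contact_force: [-0.4, -0.2, -0.1]
finger_gap: 0.005
finger_force: 0.0
tool x [ 0.994 -0.113 -0.002] y [-0.113 -0.994 -0.001] pos [ 0.4321 -0.2076  0.1279]
shift cm [0.   0.05 3.79] turn [-0.001  0.002  0.   ]
shift cm [0.   0.05 3.79] turn [-3.000e-03 -2.000e-03 -3.141e+00]
```

```bash
python3 -m creep '[{"tx":0,"ty":0,"tz":0.6,"ax":0,"ay":0,"az":0,"jaw":0},{"tx":0,"ty":0,"tz":1.2,"ax":0,"ay":0,"az":0,"jaw":0},{"tx":0,"ty":0,"tz":1.6,"ax":0,"ay":0,"az":0,"jaw":0},{"tx":0,"ty":0,"tz":2.0,"ax":0,"ay":0,"az":0,"jaw":0},{"tx":0,"ty":0,"tz":2.3,"ax":0,"ay":0,"az":0,"jaw":0},{"tx":0,"ty":0,"tz":2.6,"ax":0,"ay":0,"az":0,"jaw":0},{"tx":0,"ty":0,"tz":2.9,"ax":0,"ay":0,"az":0,"jaw":0},{"tx":0,"ty":0,"tz":3.2,"ax":0,"ay":0,"az":0,"jaw":0},{"tx":0,"ty":0,"tz":3.4,"ax":0,"ay":0,"az":0,"jaw":0},{"tx":0,"ty":0,"tz":3.4,"ax":0,"ay":0,"az":0,"jaw":0}]'
```

```text
time_s: 14.1
ee_pos: [0.4327, -0.208, 0.0948]
eef_rot: [-3.136, 0.178, 0.0]
contact_force: [0.2, -0.3, -0.8]
finger_gap: 0.008
finger_force: 0.0
```

No push is felt, so look.

```bash
cat > look.py <<'E'
from w import *
import sys
c,W,s=wrist();z=W[...,2];f=c["frame"];h=cv2.cvtColor(f,cv2.COLOR_RGB2HSV)
k=(cv2.inRange(h,(0,150,60),(8,255,255))>0)&(z>.05)&(z<.13)&(np.hypot(W[...,0]-.43,W[...,1]+.21)<.05);q=W[k]
print("pad",len(q),q.min(0).round(4) if len(q) else"",q.max(0).round(4) if len(q) else "",s["ee_pos"].round(4),s["contact_force"].round(2))
if len(q): A=np.c_[q[:,:2]-[.432,-.21],np.ones(len(q))];print(np.linalg.lstsq(A,q[:,2],rcond=None)[0])
cv2.imwrite(sys.argv[1],cv2.resize(f[...,::-1],(768,576)))
E
python3 look.py pics/w4.png
```

```text
pad 971 [ 0.4172 -0.2278  0.1006] [ 0.4494 -0.196   0.108 ] [ 0.4327 -0.208   0.0948] [ 0.24 -0.33 -0.84]
[-0.18916224  0.03079865  0.1066678 ]
```

View pics/w4.png

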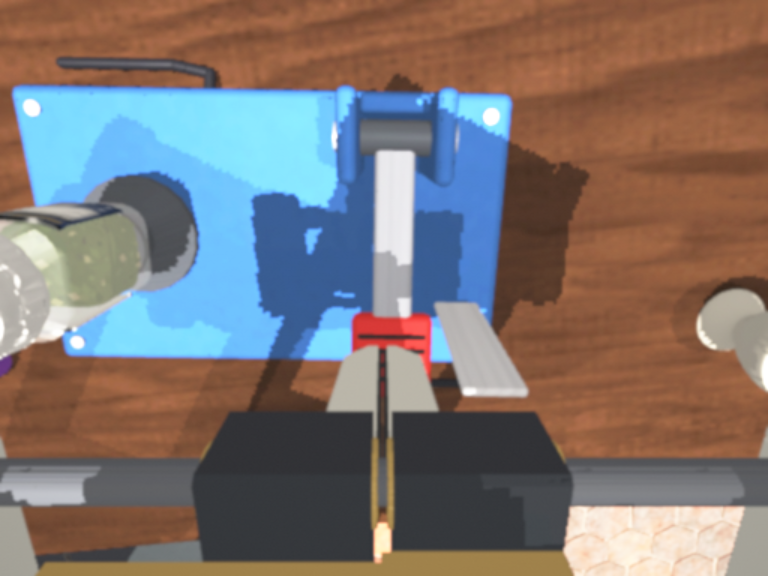

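The pad (392,335) is still at rest, slope 0.19 and 107 mm high, and the finger tips cover its near half. I'll check where the tips really end against the pad.

```bash
python3 - <<'E'
from w import *
c,W,s=wrist();f=c["frame"]
for v in range(208,262,4): print(v,[(u,tuple(f[v,u]),tuple((W[v,u]*1000).round(0))) for u in (242,249,262,284)])
E
```

```text
208 [(242, (np.uint8(142), np.uint8(66), np.uint8(92)), (np.float64(449.0), np.float64(-201.0), np.float64(97.0))), (249, (np.uint8(156), np.uint8(145), np.uint8(150)), (np.float64(450.0), np.float64(-206.0), np.float64(102.0))), (262, (np.uint8(168), np.uint8(169), np.uint8(173)), (np.float64(449.0), np.float64(-214.0), np.float64(101.0))), (284, (np.uint8(79), np.uint8(88), np.uint8(138)), (np.float64(415.0), np.float64(-233.0), np.float64(16.0)))]
212 [(242, (np.uint8(206), np.uint8(54), np.uint8(51)), (np.float64(448.0), np.float64(-201.0), np.float64(103.0))), (249, (np.uint8(206), np.uint8(57), np.uint8(53)), (np.float64(448.0), np.float64(-206.0), np.float64(103.0))), (262, (np.uint8(200), np.uint8(75), np.uint8(74)), (np.float64(447.0), np.float64(-214.0), np.float64(103.0))), (284, (np.uint8(238), np.uint8(62), np.uint8(57)), (np.float64(445.0), np.float64(-227.0), np.float64(103.0)))]
216 [(242, (np.uint8(217), np.uint8(58), np.uint8(55)), (np.float64(446.0), np.float64(-201.0), np.float64(105.0))), (249, (np.uint8(217), np.uint8(58), np.uint8(56)), (np.float64(445.0), np.f
[... 4596 characters left out ...]
4(147.0))), (262, (np.uint8(187), np.uint8(182), np.uint8(170)), (np.float64(441.0), np.float64(-212.0), np.float64(148.0))), (284, (np.uint8(186), np.uint8(181), np.uint8(169)), (np.float64(440.0), np.float64(-223.0), np.float64(149.0)))]
260 [(242, (np.uint8(187), np.uint8(182), np.uint8(169)), (np.float64(442.0), np.float64(-202.0), np.float64(152.0))), (249, (np.uint8(186), np.uint8(181), np.uint8(169)), (np.float64(442.0), np.float64(-206.0), np.float64(152.0))), (262, (np.uint8(187), np.uint8(182), np.uint8(170)), (np.float64(441.0), np.float64(-212.0), np.float64(152.0))), (284, (np.uint8(186), np.uint8(182), np.uint8(170)), (np.float64(439.0), np.float64(-222.0), np.float64(151.0)))]
```

The finger tips actually end near z ≈ 0.116, about 21 mm above the reported TCP when shut. That puts them still about 9 mm above the pad. I'll go on down in stages, checking force and pad height.

```bash
python3 -m creep '[{"tx":0,"ty":0,"tz":0.15,"ax":0,"ay":0,"az":0,"jaw":0},{"tx":0,"ty":0,"tz":0.3,"ax":0,"ay":0,"az":0,"jaw":0},{"tx":0,"ty":0,"tz":0.45,"ax":0,"ay":0,"az":0,"jaw":0},{"tx":0,"ty":0,"tz":0.6,"ax":0,"ay":0,"az":0,"jaw":0},{"tx":0,"ty":0,"tz":0.75,"ax":0,"ay":0,"az":0,"jaw":0},{"tx":0,"ty":0,"tz":0.9,"ax":0,"ay":0,"az":0,"jaw":0},{"tx":0,"ty":0,"tz":1.05,"ax":0,"ay":0,"az":0,"jaw":0},{"tx":0,"ty":0,"tz":1.2,"ax":0,"ay":0,"az":0,"jaw":0},{"tx":0,"ty":0,"tz":1.3,"ax":0,"ay":0,"az":0,"jaw":0},{"tx":0,"ty":0,"tz":1.3,"ax":0,"ay":0,"az":0,"jaw":0}]'; python3 look.py pics/w5.png
```

```text
time_s: 15.45
ee_pos: [0.4328, -0.2081, 0.082]
eef_rot: [3.136, -0.178, -0.0]
contact_force: [-3.0, 0.0, 3.4]
finger_gap: 0.008
finger_force: 1.5
pad 769 [ 0.4223 -0.2281  0.0959] [ 0.4488 -0.1965  0.1094] [ 0.4328 -0.2081  0.082 ] [-2.98  0.05  3.35]
[-0.17655007  0.03154741  0.10296154]
```

```bash
python3 -m creep '[{"tx":0,"ty":0,"tz":0.1,"ax":0,"ay":0,"az":0,"jaw":0},{"tx":0,"ty":0,"tz":0.2,"ax":0,"ay":0,"az":0,"jaw":0},{"tx":0,"ty":0,"tz":0.3,"ax":0,"ay":0,"az":0,"jaw":0},{"tx":0,"ty":0,"tz":0.4,"ax":0,"ay":0,"az":0,"jaw":0},{"tx":0,"ty":0,"tz":0.5,"ax":0,"ay":0,"az":0,"jaw":0},{"tx":0,"ty":0,"tz":0.6,"ax":0,"ay":0,"az":0,"jaw":0},{"tx":0,"ty":0,"tz":0.7,"ax":0,"ay":0,"az":0,"jaw":0},{"tx":0,"ty":0,"tz":0.8,"ax":0,"ay":0,"az":0,"jaw":0},{"tx":0,"ty":0,"tz":0.9,"ax":0,"ay":0,"az":0,"jaw":0},{"tx":0,"ty":0,"tz":0.9,"ax":0,"ay":0,"az":0,"jaw":0}]'; python3 look.py pics/w6.png; python3 - <<'E'
from h import *
c=eyes.capture("scene");W=world(c);f=c["frame"]
E
```

```text
time_s: 16.75
ee_pos: [0.4327, -0.2081, 0.0729]
eef_rot: [-3.137, 0.178, 0.0]
contact_force: [-3.6, 0.6, 5.4]
finger_gap: 0.002
finger_force: 2.3
pad 689 [ 0.4228 -0.2279  0.0882] [ 0.4483 -0.1966  0.123 ] [ 0.4327 -0.2081  0.0729] [-3.62  0.57  5.42]
[-0.16935399  0.04588929  0.09567464]
```

```bash
sed -i 's/^if len(q).*/q=q[(q[:,0]>.436)|(q[:,1]<-.222)];A=np.c_[q[:,:2]-[.432,-.21],np.ones(len(q))]\nfor _ in range(4):\n    p=np.linalg.lstsq(A,q[:,2],rcond=None)[0];e=abs(A@p-q[:,2])<.003;A=A[e];q=q[e]\nprint(len(q),p.round(3))/' look.py
python3 -m creep '[{"tx":0,"ty":0,"tz":0.1,"ax":0,"ay":0,"az":0,"jaw":0},{"tx":0,"ty":0,"tz":0.2,"ax":0,"ay":0,"az":0,"jaw":0},{"tx":0,"ty":0,"tz":0.3,"ax":0,"ay":0,"az":0,"jaw":0},{"tx":0,"ty":0,"tz":0.4,"ax":0,"ay":0,"az":0,"jaw":0},{"tx":0,"ty":0,"tz":0.45,"ax":0,"ay":0,"az":0,"jaw":0},{"tx":0,"ty":0,"tz":0.45,"ax":0,"ay":0,"az":0,"jaw":0},{"tx":0,"ty":0,"tz":0.45,"ax":0,"ay":0,"az":0,"jaw":0},{"tx":0,"ty":0,"tz":0.45,"ax":0,"ay":0,"az":0,"jaw":0},{"tx":0,"ty":0,"tz":0.45,"ax":0,"ay":0,"az":0,"jaw":0},{"tx":0,"ty":0,"tz":0.45,"ax":0,"ay":0,"az":0,"jaw":0}]'; python3 look.py pics/w7.png
```

```text
time_s: 18.1
ee_pos: [0.4326, -0.2081, 0.0685]
eef_rot: [-3.137, 0.178, 0.001]
contact_force: [-4.8, 0.5, 5.6]
finger_gap: 0.008
finger_force: 3.0
pad 657 [ 0.4243 -0.2279  0.0855] [ 0.4483 -0.1966  0.1288] [ 0.4326 -0.2081  0.0685] [-4.76  0.48  5.64]
643 [-0.095  0.019  0.091]
```

View pics/w7.png

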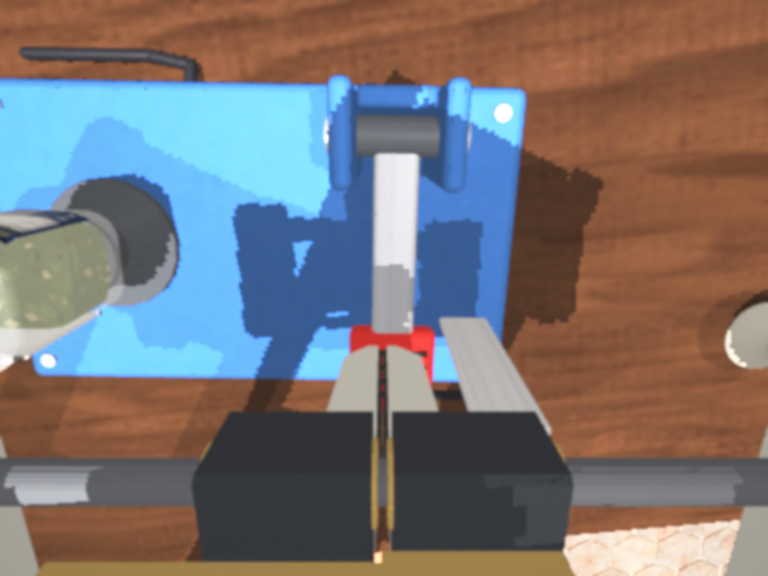

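The jar still stands on the post (60,260). The pad (392,340) is at 91 mm, nearly level, with a push of about 5.6 N, so the lever is at roughly 0.18 rad. Hand in.

```bash
python3 - <<'E'
from h import *
print(monitor.sense()["contact_force"],monitor.sense()["time_s"]);print(ticket.close_job())
E
```

```text
[-6.05142214  0.32325535  6.52664345] 18.15
the job is handed in; nothing more can be done
None
```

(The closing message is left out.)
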